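Put the weighing cup on the school balance and tare it

TASK

Set the short, straight-sided white weighing cup upright in the middle of the balance's round steel pan and let go of it; set it down, do not drop it. Then tare the balance: with the fingertips press the long bar-shaped membrane key on the balance's front panel until you feel a firm resistance, without leaning hard on it, and lift off again. Do not press the round key beside it, and leave the cup standing on the pan.

Things in the scene. Friction and masses are not known exactly. Their poses are not given: they have to be found in the camera images.
- cup_center (a point): Centre, half-way up, of the empty weighing cup: a short straight-sided open round cup of white plastic, 50 mm outside diameter, 55 mm high, 3 mm wall, about 60 g, standing loose on the bench; the point is 27.5 mm above its underside, its z axis points up along the cup. A glass conical flask, a wide low dish, a tall thin measuring cylinder and a bottle stand about it.
- pan_center (a point): Centre of the top face of the balance's round steel pan, 130 mm diameter, flat, 60 mm above the bench. The balance is a low white box, 260 mm deep by 200 mm wide, fixed. In this point's frame z is up, -x points to the front panel with the keys; the rear body round the pan is 50 mm high, and the two keys lie 140 mm from the pan's centre in -x and 45 mm to either side in y, on a dark strip 31 mm above the bench.
- bar_key: The tare key: a light grey bar, 56 mm long (its y) by 26 mm (its x), on the dark front strip, on the left or the right of it. Origin at the centre of its top face, 34 mm above the bench, z up. Spring membrane key: it gives only 1.2 mm, straight down, and is at its stop at about 5 N. A press counts at 4 N or more held for 0.1 s; more than 40 N harms it.
- round_key: The on/off key: a light grey disc 22 mm in diameter on the other end of the same strip, centre 90 mm from that of the bar key, same height and feel. Origin at the centre of its top face. It must not be pressed (2 N is too much).

How it is judged:
On the way, in this order (a step that is already met when the one before it is completed fails the run):
1. the cup stands upright in the middle of the pan, let go (horizontal distance between cup_center and pan_center below 0.025 m and z of cup_center in the frame of pan_center below 0.032 m and angle between cup_center's own z axis and vertical below 0.12 rad and contact force between the fingers and cup below 0.1 N), for 0.2 s.
2. the bar key is pressed with the fingers, at 4 N or more, with the cup on the pan (contact force between the fingers and bar_key above 4 N and horizontal distance between cup_center and pan_center below 0.025 m and z of cup_center in the frame of pan_center below 0.032 m), for 0.1 s.
At the end, for the whole second after the job is handed in: The cup stands at rest and upright (within 7 degrees) on the pan, its centre within 25 mm of the pan's centre, after the bar key was pressed with 4 to 40 N; the round key was never pressed (horizontal distance between cup_center and pan_center below 0.025 m and z of cup_center in the frame of pan_center below 0.032 m and angle between cup_center's own z axis and vertical below 0.12 rad and linear speed of cup below 0.02 m/s); the robot touches nothing.
It fails at once if the round key is pressed (over 2 N) (contact force between anything else and round_key above 2 N).
It fails at once if the bar key is leaned on with more than 40 N (contact force between anything else and bar_key above 40 N).
It fails at once if the cup is dropped (falls free by more than about 10 mm) (contact force between the fingers and cup below 0.02 N and linear speed of cup above 0.45 m/s).
It also fails if it takes over 42 s, if anything falls off the work surface, if the arm or the gripper's body presses on something with over 40 N, if the wrist force passes 120 N, or if a joint passes its speed limit or range.

ROBOT

A 6-joint arm with a two-finger parallel gripper is mounted at the origin on the work surface. World frame = base frame: x ahead of the robot, y to its left, z up, the work surface at z = 0. Lengths are in m, angles in rad, forces in N, time in s.
With the tool pointing down it reaches from about 0.275 to 0.85 m from the base axis. Payload 5.2 kg.
Tool frame: the origin (TCP) lies between the finger pads; the fingertips stand 11 mm ahead of it and the grasp point (between the pads) lies 8 mm behind it; z points along the fingers, y is the direction in which the jaws open and shut (so a half turn about z gives the same grasp; the last joint's range is limited). The gripper opens to 85 mm and grips with 20 to 120 N. Pads are 22 mm wide; open, the fingers measure 114 mm over their backs; the gripper's body (76 mm by 85 mm) begins 54 mm behind the grasp point. The pads swing forward as they close: fully open they stand 13 mm farther back than shut.
Start: joints at [1.075, 0.259, 1.535, -0, 1.348, -0.203], TCP at [0.159, 0.527, 0.242] pointing down, gripper open.
Joint ranges: [-3.14, 3.14], [-0.91, 2.08], [0.19, 2.58], [-1.22, 4.36], [0.22, 2.71], [-3.12, 3.12]. Speed limits (rad/s): [2.57, 2.57, 3.14, 3.14, 3.14, 3.14].

INTERFACE

Orientations are given as a unit quaternion [x, y, z, w].
In Python, from rig import bot, vision gives the robot as it stands.
- The arm moves only by the tool arm_command, never from a script. Its argument "steps" is a list of rows, each a list of 5 numbers: the opening, from 0 (shut) to 1 (fully open), then the shift along the tool's x, y, z in m, then the turn about the tool's z in degrees. A call has 1 to 8 rows; each row shifts and turns the pose as measured when the row begins, along the tool's axes as they then stand; what a row does not reach is not made up. A row lasts 1/8 s, in which the tool goes at most 62.5 mm and 10.7 degrees, less where a joint would pass 70% of its speed; a pose out of reach is approached as far as the arm can. A call is refused whole if a number of a shift passes 0.0625 or a number of a turn 10.7, either way. A call with a gripper value outside its range is refused whole. The fingers move at their own pace and stop on an object; "grip_force" is the grip in N (left out, the last holds). Time passes only in rows, so rows that do not move let the fingers close. It gives the time, the measured TCP pose, the force and the opening at its end, in the units of the state.
- bot.get_obs(): the state, without advancing time (a new reading comes with each control period).
- vision.camera(name): name is "scene" or "top"; returns a dict with "image" (420x560x3 uint8, red, green, blue), "z_map" (420x560 float32, m along the optical axis (not along the pixel's ray), 0 where there is no reading), "fx", "fy", "cx", "cy" (pixels), "cam_to_world" (4x4, takes a point from camera to world coordinates). Camera axes: x right, y down, z forward; pixel columns grow to the right and rows downward; lengths in m; the calibration is good to about 2 mm. A picture is of the moment at which its call begins.
- bot.close_job(): hands the job in, once; it reports no verdict.
The state is a dict: "t": time; "joints": joint angles; "joint_velocities": joint speeds; "joint_torque": joint torques, N m; "ee_pos": TCP position; "orientation": TCP orientation; "wrist_force": force on the tool from outside, world axes, zero at the start; "ft_torque": the same for the moment, N m; "finger_gap": opening from 0.0 (shut) to 1.0 (fully open).
Only numpy, scipy, OpenCV 4.12 (cv2) and the standard library are available. Lean on these libraries where they do the work, as an engineer would, in place of code of your own. Each camera call takes 0.05 s, during which the arm holds its last target. There are 200 camera calls.

## Working session

There is one attempt and no reset: what is moved stays moved. The work goes in short steps, Python scripts to look and compute and a tool call to move; the robot and the scene stay as the last step left them, time stands still between calls to the robot, and variables do not carry over. Pictures are saved under pics/ and viewed, about 8 in all and at most 12, crops included, and the job is handed in when it is done.

Besides the shell and the picture viewer there is one more tool, called as name([rows], argument=value, ...), one row to a line, values as JSON. arm_command: Moves the arm, as the interface text tells. Its arguments: {"type":"object","properties":{"steps":{"type":"array","items":{"type":"array","items":{"type":"number"}}},"grip_force":{"type":"number"}},"required":["steps"]}

```bash
mkdir -p pics
cat > h.py <<'E'
from rig import bot, vision
import numpy as np, cv2, pickle
def snap(n,tag):
    c=vision.camera(n); pickle.dump(c,open(f'pics/{tag}.pkl','wb'))
    cv2.imwrite(f'pics/{tag}.png',c['image'][:,:,::-1]); return c
def load(tag): return pickle.load(open(f'pics/{tag}.pkl','rb'))
def cloud(c):
    z=c['z_map']; v,u=np.mgrid[:z.shape[0],:z.shape[1]]
    P=np.stack([(u-c['cx'])/c['fx']*z,(v-c['cy'])/c['fy']*z,z,np.ones_like(z)],-1)@np.array(c['cam_to_world']).T
    P[z==0]=np.nan; return P[...,:3]
E
python3 - <<'E'
from h import *
a=snap('top','t0'); b=snap('scene','s0')
im=np.vstack([a['image'],b['image']])[:,:,::-1]
cv2.imwrite('pics/both.png',np.hstack([cv2.resize(a['image'],(400,300)),cv2.resize(b['image'],(400,300))])[:,:,::-1])
print(a['cam_to_world'],b['cam_to_world']); print(bot.get_obs())
E
```

```text
[[ 0.10891745 -0.97172283  0.20950354  0.4136983 ]
 [-0.99404679 -0.10587219  0.02573046 -0.01403763]
 [-0.00282228 -0.21105882 -0.97746929  0.76316491]
 [ 0.          0.          0.          1.        ]] [[-0.02986444  0.77436691 -0.63203165  1.08338092]
 [ 0.99955316  0.02233806 -0.01986174  0.00263814]
 [-0.00126191 -0.6323424  -0.774688    0.75197096]
 [ 0.          0.          0.          1.        ]]
{'t': 0.1, 'joints': array([ 1.07518426e+00,  2.59223953e-01,  1.53594102e+00,  2.58100820e-05,
        1.34798421e+00, -2.02784164e-01]), 'joint_velocities': array([-2.33914458e-05, -5.69864577e-04, -3.83709369e-03,  1.40473962e-03,
        6.66800333e-04, -1.71856969e-03]), 'joint_torque': array([ 6.85156192e-04, -4.46969855e+01, -2.91248900e+01, -2.45662177e-04,
        6.30331910e-03,  1.08398376e-05]), 'ee_pos': array([0.15851382, 0.52620989, 0.24159574]), 'orientation': array([ 1.45894186e-01,  9.89299894e-01, -7.26989920e-04, -2.78103641e-04]), 'wrist_force': array([-0.65255953, -0.05562113,  0.16496061]), 'ft_torque': array([-0.02216622,  0.00623134, -0.06520171]), 'finger_gap': 0.9997224457668065}
```

View pics/t0.png

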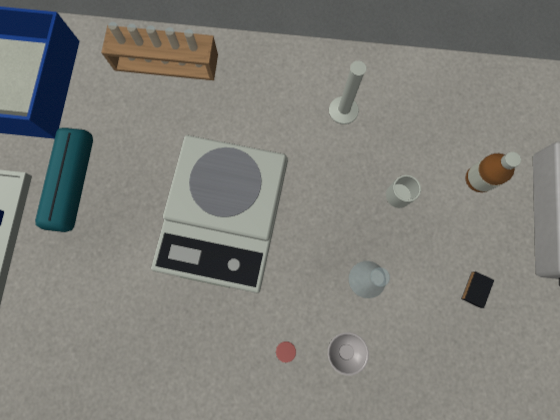

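View pics/s0.png

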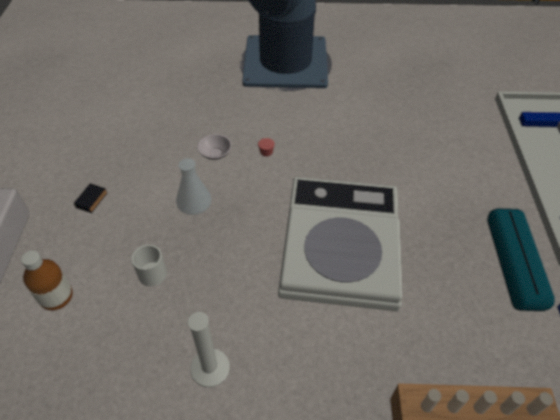

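The top view shows the cup at (403,191), pan (225,182), bar key (185,255), round key (234,265), flask (368,280), cylinder (345,100), and bottle (490,172). The scene view shows the cup at (149,265).

Run:
```python
from h import *
np.set_printoptions(precision=4,suppress=True)
from scipy.optimize import least_squares
def circ(xy):
    r=least_squares(lambda p:np.hypot(*(xy-p[:2]).T)-p[2],[*xy.mean(0),.03],loss='soft_l1',f_scale=.001); return r.x
for tag,cu,pa,ba,ro in (('t0',(403,191),(225,182),(185,255),(234,265)),('s0',(149,265),(343,249),(369,197),(320,193))):
    c=load(tag);P=cloud(c)
    for n,(u,v) in dict(pan=pa,bar=ba,rnd=ro).items(): print(tag,n,P[v,u])
    u,v=cu; W=P[v-28:v+29,u-28:u+29].reshape(-1,3)
    rim=W[(W[:,2]>.045)&(W[:,2]<.065)]; top=W[(W[:,2]>.051)&(W[:,2]<.06)]
    print('zmax',np.nanmax(W[:,2]),len(rim),'top',circ(top[:,:2]),len(top))
    # pan by colour/height: pixels near 60mm connected to pan centre
    m=(abs(P[...,2]-P[pa[1],pa[0],2])<.004).astype(np.uint8)
    n,l,s,ce=cv2.connectedComponentsWithStats(m,connectivity=4); k=l==l[pa[1],pa[0]]
    q=P[k][:,:2]; (e,d,_)=cv2.minAreaRect(q.astype(np.float32)),cv2.minEnclosingCircle(q.astype(np.float32)),0
    print('pan',q.mean(0),d,e,k.sum())
    # keys: bright on dark strip
    g=cv2.cvtColor(c['image'],cv2.COLOR_RGB2GRAY)
    for nm,(u,v) in dict(bar=ba,rnd=ro).items():
        w=(g>(int(g[v,u])*.6)).astype(np.uint8); n,l,s,ce=cv2.connectedComponentsWithStats(w,connectivity=4)
        k=l==l[v,u]; print(nm,k.sum(),P[k].mean(0),cv2.minAreaRect(P[k][:,:2].astype(np.float32)))
    # obstacles taller
    m=(P[...,2]>.02).astype(np.uint8); n,l,s,ce=cv2.connectedComponentsWithStats(m)
    for i in range(1,n):
        if s[i,4]>100: print(ce[i].round(),s[i,4],np.nanmin(P[l==i],0),np.nanmax(P[l==i],0))
```

```text
t0 pan [0.6034 0.1037 0.0594]
t0 bar [0.4684 0.1606 0.0343]
t0 rnd [0.4602 0.0711 0.0357]
zmax 0.05816918397466697 239 top [ 0.6295 -0.2206  0.0232] 166
pan [0.6046 0.1043] ((0.6059764623641968, 0.10452523082494736), 0.0652480274438858) ((0.6055988073348999, 0.10433632135391235), (0.12895391881465912, 0.1286417692899704), 24.220722198486328) 3915
bar 463 [nan nan nan] ((0.4701438844203949, 0.16285449266433716), (0.05591372400522232, 0.02626846916973591), 84.8968276977539)
rnd 117 [0.4614 0.0727 0.0342] ((0.4619826078414917, 0.0724046528339386), (0.02074684575200081, 0.020126165822148323), 5.125626087188721)
[32. 69.] 7457 [0.6711 0.4574 0.02  ] [0.8939 0.6143 0.0945]
[159.  45.] 3662 [0.8301 0.1658 0.0201] [0.8938 0.3761 0.1119]
[352.  85.] 694 [ 0.78   -0.1146  0.0204] [ 0.8074 -0.0896  0.1616]
[ 63. 179.] 3764 [0.4885 0.3786 0.0201] [0.6871 0.4424 0.0452]
[220. 213.] 15300 [ 0.4179 -0.0018  0.0201] [0.6908 0.2194 0.0647]
[549. 209.] 2914 [ 0.488  -0.5018  0.02  ] [ 0.741  -0.4718  0.0783]
[493. 170.] 1377 [ 0.6505 -0.3997  0.0203] [ 0.704  -0.3451  0.1239]
[ 11. 212.] 583 [0.4011 0
[... 1085 characters left out ...]
2  ] [0.2426 0.6032 0.0322]
[213. 144.] 278 [ 0.2948 -0.1789  0.02  ] [ 0.3654 -0.1089  0.0303]
[265. 144.] 178 [ 0.3031 -0.0525  0.0203] [ 0.3404 -0.0208  0.0305]
[190. 186.] 1029 [ 0.4465 -0.1988  0.0201] [ 0.4927 -0.1426  0.1089]
[342. 244.] 13834 [ 0.4146 -0.0028  0.02  ] [0.6913 0.2181 0.0645]
[  9. 220.] 1318 [ 0.4976 -0.5047  0.0201] [ 0.6368 -0.4743  0.0807]
[520. 259.] 3994 [0.4873 0.3769 0.02  ] [0.6864 0.441  0.0447]
[147. 262.] 798 [ 0.6021 -0.2481  0.0202] [ 0.6523 -0.1974  0.0582]
[ 44. 279.] 1839 [ 0.6491 -0.4019  0.02  ] [ 0.7046 -0.3469  0.1233]
[202. 340.] 1022 [ 0.7774 -0.118   0.0204] [ 0.8036 -0.0913  0.1612]
[472. 403.] 5528 [0.8275 0.1639 0.0204] [0.8762 0.373  0.1112]
```

arm_command([
  [1,0,0,0,-6],
  [1,0,0,0,-6],
  [1,-0.03,-0.04,0,0],
  [1,-0.03,-0.04,0,0],
  [1,-0.03,-0.04,0,0],
  [1,-0.03,-0.04,0,0],
  [1,-0.03,-0.04,0,0],
  [1,-0.03,-0.04,0,0],
])

```text
t: 1.1
ee_pos: [0.3214, 0.2675, 0.2386]
orientation: [0.034, 0.999, -0.003, -0.002]
wrist_force: [0.0, 0.0, 0.3]
finger_gap: 0.999
```

arm_command([
  [1,-0.03,-0.04,0,0],
  [1,-0.03,-0.04,0,0],
  [1,-0.03,-0.04,0,0],
  [1,-0.03,-0.04,0,0],
  [1,-0.03,-0.04,0,0],
  [1,-0.03,-0.04,0,0],
  [1,-0.03,-0.04,0,0],
  [1,0,0,0,0],
])

```text
t: 2.1
ee_pos: [0.5162, -0.0401, 0.237]
orientation: [0.037, 0.999, -0.002, -0.003]
wrist_force: [-0.2, -0.0, 0.0]
finger_gap: 1.002
```

```bash
cat > go.py <<'E'
import sys; from h import *
from scipy.spatial.transform import Rotation as R
def go(*t):
    o=bot.get_obs(); r=R.from_quat(o['orientation']); y=r.as_matrix()[:,1]
    print('t',round(o['t'],2),'pos',o['ee_pos'].round(4),'F',o['wrist_force'].round(2),'gap',round(o['finger_gap'],3),'yang',np.degrees(np.arctan2(y[1],y[0])).round(1),'z',r.as_matrix()[:,2].round(3),'j',o['joints'].round(2))
    print('tool shift',r.inv().apply(np.array(t)-o['ee_pos']).round(4))
if __name__=='__main__': go(*map(float,sys.argv[1:4]))
E
python3 go.py .6285 -.2215 .24
```

```text
t 2.1 pos [ 0.5162 -0.0401  0.237 ] F [-0.16 -0.05  0.05] gap 1.002 yang 85.8 z [-0.006 -0.005 -1.   ] j [-0.29  0.21  1.61 -0.01  1.32 -1.78]
tool shift [-0.1253 -0.1727 -0.0028]
```

arm_command([
  [1,-0.031,-0.043,0,0],
  [1,-0.031,-0.043,0,0],
  [1,-0.031,-0.043,0,0],
  [1,-0.031,-0.043,0,0],
  [1,0,0,0.04,0],
  [1,0,0,0.04,0],
  [1,0,0,0,0],
])

```text
t: 2.98
ee_pos: [0.6272, -0.2194, 0.1523]
orientation: [0.035, 0.999, 0.0, -0.006]
wrist_force: [-0.4, -0.4, -0.2]
finger_gap: 1.0
```

```bash
python3 go.py .6285 -.2215 .025; python3 -c "
from h import *
a=snap('top','t1');b=snap('scene','s1')
f=lambda c,u,v:cv2.resize(c['image'][v-70:v+70,u-90:u+90,::-1],None,fx=2.2,fy=2.2)
cv2.imwrite('pics/x1.png',np.hstack([f(a,403,171),f(b,150,250)]))"
```

```text
t 2.98 pos [ 0.6272 -0.2194  0.1523] F [-0.41 -0.37 -0.21] gap 1.0 yang 86.0 z [-0.012  0.001 -1.   ] j [-0.5   0.53  1.35 -0.    1.27 -2.  ]
tool shift [-0.003  -0.0021  0.1273]
```

View pics/x1.png

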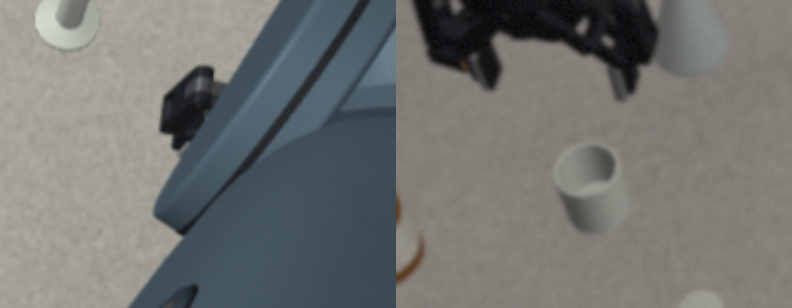

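The scene view shows the open fingers straddling the cup (crop right, at about (590,185)). Nothing is in the way, so I'm descending.

arm_command([
  [1,-0.003,-0.002,0.03,0],
  [1,0,0,0.03,0],
  [1,0,0,0.03,0],
  [1,0,0,0.02,0],
  [1,0,0,0.01,0],
  [1,0,0,0,0],
])

```text
t: 3.82
ee_pos: [0.6419, -0.2244, 0.0511]
orientation: [0.033, 0.999, -0.007, 0.009]
wrist_force: [0.9, -0.1, -0.3]
finger_gap: 1.0
```

```bash
python3 go.py .6285 -.2215 .025
```

```text
t 3.83 pos [ 0.6419 -0.2244  0.0511] F [ 0.85 -0.06 -0.27] gap 1.0 yang 86.2 z [ 0.018 -0.015 -1.   ] j [-0.5   0.64  1.43 -0.    1.05 -2.  ]
tool shift [0.0141 0.0024 0.0258]
```

arm_command([
  [1,0.013,0.002,0,0],
  [1,0,0,0.01,0],
  [1,0,0,0.01,0],
  [1,0,0,0.005,0],
  [1,0,0,0,0],
])

```text
t: 4.45
ee_pos: [0.6302, -0.2225, 0.0275]
orientation: [0.033, 0.999, -0.008, 0.011]
wrist_force: [-0.6, 0.1, -0.3]
finger_gap: 1.002
```

```bash
python3 go.py .6285 -.2215 .025
```

```text
t 4.45 pos [ 0.6302 -0.2225  0.0275] F [-0.61  0.14 -0.28] gap 1.002 yang 86.2 z [ 0.022 -0.017 -1.   ] j [-0.5   0.65  1.49 -0.    0.98 -2.01]
tool shift [0.0018 0.0009 0.0024]
```

arm_command([
  [1,0.002,0.001,0,0],
  [0.8,0,0,0,0],
  [0.65,0,0,0,0],
  [0.5,0,0,0,0],
  [0.4,0,0,0,0],
  [0.4,0,0,0,0],
  [0.4,0,0,0,0],
], grip_force=30)

```text
t: 5.32
ee_pos: [0.6287, -0.2215, 0.0279]
orientation: [0.033, 0.999, -0.008, 0.012]
wrist_force: [0.5, 0.8, -0.3]
finger_gap: 0.583
```

arm_command([
  [0.4,0,0,-0.01,0],
  [0.4,0,0,-0.02,0],
  [0.4,0,0,-0.03,0],
  [0.4,0,0,-0.03,0],
  [0.4,0,0,-0.03,0],
  [0.4,0,0,0,0],
])

```text
t: 6.08
ee_pos: [0.6259, -0.2194, 0.1542]
orientation: [0.033, 0.999, -0.009, 0.012]
wrist_force: [0.3, 0.4, 0.4]
finger_gap: 0.582
```

```bash
python3 go.py .6043 .1035 .145; python3 -c "
from h import *
a=snap('top','t2');b=snap('scene','s2')
f=lambda c,u,v:cv2.resize(c['image'][v-70:v+70,u-90:u+90,::-1],None,fx=3,fy=3)
cv2.imwrite('pics/x2.png',f(b,150,240))"
```

```text
t 6.08 pos [ 0.6259 -0.2194  0.1542] F [0.35 0.36 0.42] gap 0.582 yang 86.2 z [ 0.024 -0.018 -1.   ] j [-0.5   0.51  1.39 -0.    1.22 -2.01]
tool shift [0.043  0.3209 0.0029]
```

View pics/x2.png

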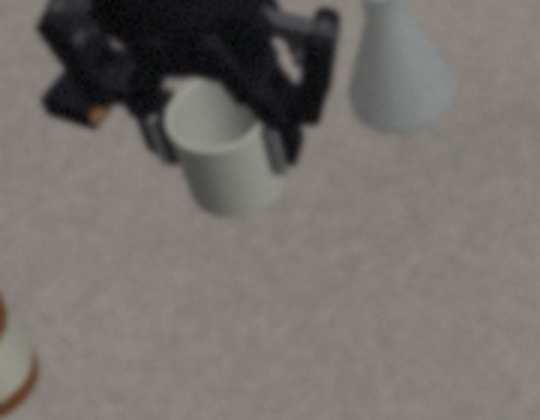

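The cup is gripped upright and lifted (crop, about (228,150)). Next I'm carrying it over to the pan.

arm_command([
  [0.4,0.004,0.02,0,0],
  [0.4,0.005,0.04,0,0],
  [0.4,0.005,0.04,0,0],
  [0.4,0.005,0.04,0,0],
  [0.4,0.005,0.04,0,0],
  [0.4,0.005,0.04,0,0],
  [0.4,0.004,0.03,0,0],
  [0.4,0.004,0.02,0,0],
])

```text
t: 7.18
ee_pos: [0.594, 0.0709, 0.1348]
orientation: [0.033, 0.999, -0.003, -0.002]
wrist_force: [0.6, 0.7, -1.4]
finger_gap: 0.587
```

```bash
python3 go.py .6043 .1035 .110
```

```text
t 7.17 pos [0.594  0.0709 0.1348] F [ 0.61  0.7  -1.36] gap 0.587 yang 86.2 z [-0.004 -0.006 -1.   ] j [-0.06  0.43  1.56 -0.01  1.15 -1.57]
tool shift [-0.0082  0.0334  0.0246]
```

arm_command([
  [0.4,-0.008,0.02,0,0],
  [0.4,0,0.013,0.01,0],
  [0.4,0,0,0.01,0],
  [0.4,0,0,0,0],
])

```text
t: 7.68
ee_pos: [0.5979, 0.1088, 0.1085]
orientation: [0.031, 0.999, -0.003, -0.007]
wrist_force: [-0.5, -0.2, -0.7]
finger_gap: 0.582
```

```bash
python3 go.py .6043 .1035 .089
```

```text
t 7.67 pos [0.5979 0.1088 0.1085] F [-0.55 -0.24 -0.7 ] gap 0.582 yang 86.5 z [-0.014 -0.006 -1.   ] j [-0.    0.48  1.55 -0.01  1.12 -1.51]
tool shift [-0.007  -0.0048  0.0194]
```

arm_command([
  [0.4,-0.006,-0.004,0.006,0],
  [0.4,0,0,0.004,0],
  [0.4,0,0,0,0],
])

```text
t: 8.05
ee_pos: [0.604, 0.1021, 0.0975]
orientation: [0.032, 0.999, -0.003, -0.007]
wrist_force: [0.7, -1.0, -0.6]
finger_gap: 0.586
```

```bash
python3 go.py .6043 .1035 .089
```

```text
t 8.05 pos [0.604  0.1021 0.0975] F [ 0.69 -1.05 -0.62] gap 0.586 yang 86.3 z [-0.015 -0.006 -1.   ] j [-0.01  0.5   1.55 -0.01  1.11 -1.51]
tool shift [-0.0004  0.0015  0.0085]
```

arm_command([
  [0.4,0,0.001,0.004,0],
  [0.4,0,0,0.003,0],
  [0.4,0,0,0.002,0],
])

```text
t: 8.43
ee_pos: [0.6043, 0.1026, 0.0886]
orientation: [0.033, 0.999, -0.003, -0.007]
wrist_force: [-1.3, 0.2, -0.2]
finger_gap: 0.586
```

```bash
python3 go.py .6043 .1035 .087
```

```text
t 8.43 pos [0.6043 0.1026 0.0886] F [-1.26  0.24 -0.17] gap 0.586 yang 86.3 z [-0.013 -0.006 -1.   ] j [-0.01  0.51  1.55 -0.01  1.09 -1.51]
tool shift [0.0001 0.0009 0.0016]
```

arm_command([
  [0.4,0,0,0.001,0],
  [0.4,0,0,0.001,0],
])

```text
t: 8.68
ee_pos: [0.6043, 0.1026, 0.0883]
orientation: [0.032, 0.999, -0.003, -0.006]
wrist_force: [-4.0, -1.5, 7.3]
finger_gap: 0.581
```

The 7 N upward force shows the cup is on the pan. Releasing it gently now.

arm_command([
  [0.62,0,0,0,0],
  [0.7,0,0,0,0],
  [0.8,0,0,0,0],
  [0.9,0,0,0,0],
  [1,0,0,0,0],
  [1,0,0,0,0],
  [1,0,0,0,0],
  [1,0,0,0,0],
], grip_force=20)

```text
t: 9.68
ee_pos: [0.6045, 0.1029, 0.0883]
orientation: [0.032, 0.999, -0.003, -0.006]
wrist_force: [0.1, -0.2, -0.2]
finger_gap: 1.0
```

```bash
python3 go.py .4687 .162 .16; python3 -c "
from h import *
b=snap('scene','s3')
f=lambda c,u,v:cv2.resize(c['image'][v-70:v+70,u-90:u+90,::-1],None,fx=3,fy=3)
cv2.imwrite('pics/x3.png',f(b,343,230))"
```

```text
t 9.68 pos [0.6045 0.1029 0.0883] F [ 0.09 -0.17 -0.22] gap 1.0 yang 86.3 z [-0.012 -0.006 -1.   ] j [-0.01  0.51  1.56 -0.01  1.09 -1.51]
tool shift [ 0.1401  0.0498 -0.0705]
```

View pics/x3.png

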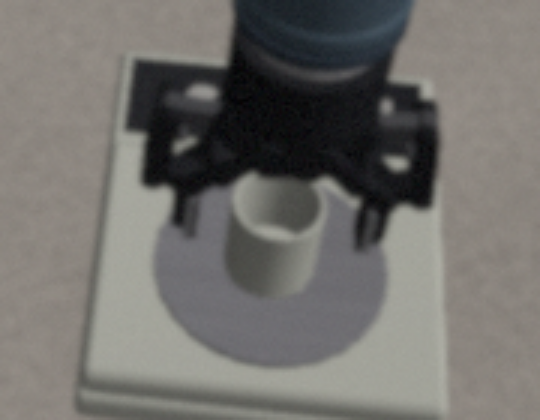

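The cup stands upright and centred on the pan (crop (275,235)), clear of both fingers. I'm lifting straight up before closing the gripper.

arm_command([
  [1,0,0,-0.01,0],
  [1,0,0,-0.02,0],
  [1,0,0,-0.025,0],
  [1,0,0,-0.025,0],
  [1,0,0,-0.025,0],
  [1,0,0,0,0],
])

```text
t: 10.48
ee_pos: [0.6063, 0.1036, 0.1998]
orientation: [0.032, 0.999, -0.003, -0.005]
wrist_force: [0.0, 0.2, -0.4]
finger_gap: 0.999
```

```bash
python3 go.py .4687 .162 .18
```

```text
t 10.47 pos [0.6063 0.1036 0.1998] F [ 0.01  0.2  -0.44] gap 0.999 yang 86.3 z [-0.01  -0.006 -1.   ] j [-0.01  0.41  1.42 -0.01  1.32 -1.51]
tool shift [0.1409 0.0496 0.0207]
```

arm_command([
  [1,0.03,0.01,0,0],
  [1,0.04,0.013,0,0],
  [1,0.04,0.013,0,0],
  [0.5,0.03,0.014,0,0],
  [0,0,0,0,0],
  [0,0,0,0,0],
  [0,0,0,0,0],
  [0,0,0,0,0],
])

```text
t: 11.48
ee_pos: [0.4651, 0.1624, 0.1952]
orientation: [0.033, 0.999, -0.004, -0.008]
wrist_force: [-0.6, 0.3, -0.1]
finger_gap: 0.0
```

```bash
python3 go.py .4687 .162 .07;python3 - <<'E'
from h import *
b=snap('scene','s4');P=cloud(b)[200:285,300:390].reshape(-1,3)
q=P[(P[:,2]>.107)&(P[:,2]<.12)]
print(q[:,2].max(),q[:,:2].min(0),q[:,:2].max(0),cv2.minEnclosingCircle(q[:,:2].astype(np.float32)))
E
```

```text
t 11.47 pos [0.4651 0.1624 0.1952] F [-0.61  0.27 -0.13] gap 0.0 yang 86.2 z [-0.015 -0.007 -1.   ] j [ 0.11  0.2   1.73 -0.01  1.23 -1.39]
tool shift [-0.0055  0.0009  0.1251]
0.11829746259952367 [0.57693168 0.07668147] [0.628078   0.12569697] ((0.6024191379547119, 0.10052988678216934), 0.025993874296545982)
```

arm_command([
  [0,-0.003,0,0.025,0],
  [0,0,0,0.025,0],
  [0,0,0,0.025,0],
  [0,0,0,0.02,0],
  [0,0,0,0.01,0],
  [0,0,0,0,0],
])

```text
t: 12.28
ee_pos: [0.4703, 0.16, 0.0875]
orientation: [0.035, 0.999, -0.004, -0.006]
wrist_force: [-0.8, -0.3, 0.2]
finger_gap: -0.001
```

```bash
python3 go.py .4687 .162 .05; python3 -c "
from h import *
a=snap('top','t5');b=snap('scene','s5')
f=lambda c,u,v:cv2.resize(c['image'][v-50:v+50,u-65:u+65,::-1],None,fx=3,fy=3)
cv2.imwrite('pics/x5.png',np.hstack([f(a,210,240),f(b,350,200)]))"
```

```text
t 12.28 pos [0.4703 0.16   0.0875] F [-0.81 -0.33  0.16] gap -0.001 yang 86.0 z [-0.012 -0.007 -1.   ] j [ 0.11  0.34  1.85 -0.01  0.97 -1.39]
tool shift [0.0013 0.0022 0.0375]
```

View pics/x5.png

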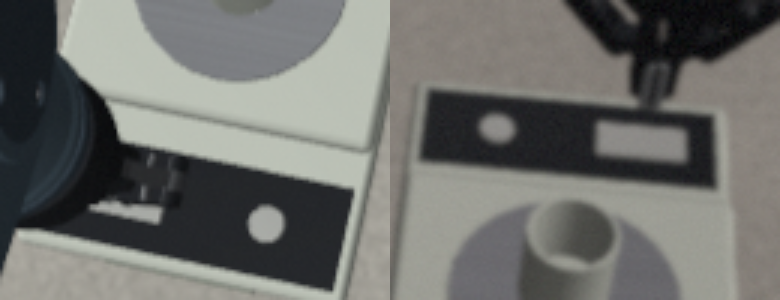

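The closed fingertips line up with the bar key (left crop (130,210), right crop (640,140)) and sit well clear of the round key.

arm_command([
  [0,0.001,0.002,0.012,0],
  [0,0,0,0.012,0],
  [0,0,0,0.005,0],
  [0,0,0,0,0],
])

```text
t: 12.88
ee_pos: [0.4707, 0.1624, 0.0587]
orientation: [0.035, 0.999, -0.003, -0.004]
wrist_force: [0.4, -0.3, 0.5]
finger_gap: -0.001
```

```bash
python3 go.py .4687 .162 .045
```

```text
t 12.88 pos [0.4707 0.1624 0.0587] F [ 0.35 -0.29  0.51] gap -0.001 yang 86.0 z [-0.008 -0.006 -1.   ] j [ 0.11  0.38  1.88 -0.01  0.89 -1.39]
tool shift [ 0.0019 -0.0004  0.0137]
```

arm_command([
  [0,0.002,0,0.005,0],
  [0,0,0,0.004,0],
  [0,0,0,0.002,0],
  [0,0,0,0,0],
])

```text
t: 13.38
ee_pos: [0.4688, 0.1625, 0.0473]
orientation: [0.035, 0.999, -0.003, -0.003]
wrist_force: [0.0, -0.0, 0.2]
finger_gap: -0.002
```

arm_command([
  [0,0,0,0.001,0],
  [0,0,0,0.001,0],
])

```text
t: 13.62
ee_pos: [0.469, 0.1625, 0.0455]
orientation: [0.035, 0.999, -0.003, -0.003]
wrist_force: [-0.3, 0.1, -0.2]
finger_gap: 0.002
```

arm_command([
  [0,0,0,0.001,0],
])

```text
t: 13.75
ee_pos: [0.4691, 0.1625, 0.0446]
orientation: [0.035, 0.999, -0.003, -0.003]
wrist_force: [-0.6, -0.3, 3.2]
finger_gap: -0.001
```

arm_command([
  [0,0,0,0.001,0],
])

```text
t: 13.88
ee_pos: [0.4691, 0.1625, 0.0438]
orientation: [0.035, 0.999, -0.003, -0.003]
wrist_force: [-1.6, -0.4, 7.3]
finger_gap: 0.001
```

arm_command([
  [0,0,0,0.001,0],
])

```text
t: 14.0
ee_pos: [0.4691, 0.1625, 0.0437]
orientation: [0.035, 0.999, -0.003, -0.003]
wrist_force: [-4.4, -0.9, 16.3]
finger_gap: -0.001
```

arm_command([
  [0,0,0,0.0015,0],
])

```text
t: 14.12
ee_pos: [0.4691, 0.1625, 0.0436]
orientation: [0.035, 0.999, -0.003, -0.003]
wrist_force: [-5.8, -0.9, 21.4]
finger_gap: -0.001
```

arm_command([
  [0,0,0,0.0015,0],
])

```text
t: 14.25
ee_pos: [0.4691, 0.1625, 0.0436]
orientation: [0.034, 0.999, -0.003, -0.002]
wrist_force: [-4.7, -1.7, 18.5]
finger_gap: 0.001
```

The resistance was firm at 16–21 N for more than 0.25 s. Lifting off.

arm_command([
  [0,0,0,-0.005,0],
  [0,0,0,-0.015,0],
  [0,0,0,-0.025,0],
  [0,0,0,-0.03,0],
  [0,0,0,-0.03,0],
  [0,0,0,0,0],
  [0,0,0,0,0],
])

```text
t: 15.12
ee_pos: [0.4698, 0.1633, 0.1544]
orientation: [0.034, 0.999, -0.003, -0.002]
wrist_force: [-0.3, -0.6, -1.2]
finger_gap: -0.003
```

```bash
python3 go.py .4687 .162 .15;python3 - <<'E'
from h import *
b=snap('scene','s6');P=cloud(b)[200:285,300:390].reshape(-1,3)
q=P[(P[:,2]>.107)&(P[:,2]<.12)]
print(q[:,2].max(),cv2.minEnclosingCircle(q[:,:2].astype(np.float32)))
cv2.imwrite('pics/x6.png',cv2.resize(b['image'][130:310,250:490,::-1],None,fx=2,fy=2))
E
```

```text
t 15.12 pos [0.4698 0.1633 0.1544] F [-0.33 -0.63 -1.19] gap -0.003 yang 86.1 z [-0.003 -0.006 -1.   ] j [ 0.11  0.25  1.78 -0.01  1.12 -1.39]
tool shift [ 0.001  -0.0013  0.0044]
0.11853891451403309 ((0.6014258861541748, 0.10102108120918274), 0.02587508037686348)
```

View pics/x6.png

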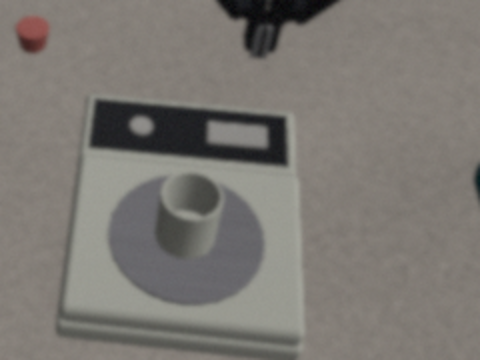

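The cup is still standing upright in mid-pan (190,215), and the arm is clear of everything.

```bash
python3 -c "
from rig import bot
print(bot.close_job())"
```

```text
the job is handed in; nothing more can be done
None
```

I set the cup down upright on the pan and released it. I then pressed the bar key with the closed fingertips, lifted off and handed the job in at about 15 s of the 42 s limit; no verdict is reported.

- **Cup:** the wrist force read about 7 N when the cup touched the pan, before I let go. After the key press, the last depth measurement put its rim about 2–3 mm from the pan's centre, with the rim about 118 mm above the bench. The expected rim height is 115 mm, and the depth readings ran about 3 mm high on this cup from the start. The last picture shows it upright.
- **Key:** the wrist force read 7, 16, 21 and 18.5 N at the ends of four rows in a row, about 0.4 s in all. That is above 4 N and well below 40 N. These are readings at the end of each row, so I did not see the force between them.
- **Round key:** the fingertips stayed about 90 mm from it.
- **Arm:** at hand-in the fingertips were about 11 cm above the key and touching nothing. No check failed, and the two cameras agreed on positions to within about 5 mm.

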